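# Weigh down the bracket fixture and hold the bolt head behind the bracket

## Robot

A 6-joint arm with a two-finger parallel gripper is mounted at the origin on the work surface. World frame = base frame: x ahead of the robot, y to its left, z up, the work surface at z = 0. Lengths are in m, angles in rad, forces in N, time in s.
With the tool pointing down it reaches from about 0.35 to 0.85 m from the base axis. Payload 8.1 kg.
Tool frame: the origin (TCP) lies between the finger pads; the fingertips stand env.finger_overhang ahead of it and the grasp point (between the pads) lies 11 mm behind it (env.finger_overhang is the distance from the TCP to the fingertips, in m); z points along the fingers, y is the line along which they close (so a half turn about z gives the same grasp; the last joint's range is limited). The gripper opens to 85 mm and grips with 20 to 120 N. Pads are 22 mm wide; open, the fingers measure 114 mm over their backs; the gripper's body (76 mm by 85 mm) begins 54 mm behind the grasp point. The pads swing forward as they close: fully open they stand 13 mm farther back than shut.
Start: joints at [-1.343, 0.13, 1.488, -0, 1.523, -0.085], TCP at [0.185, -0.571, 0.239] pointing down, gripper open.
Joint ranges: [-2.96, 2.96], [-0.89, 2.26], [0.02, 2.5], [-1.34, 4.48], [0, 2.73], [-2.66, 2.66]. Speed limits (rad/s): [2.39, 2.39, 2.79, 3.14, 3.14, 3.14].

## Interface

Orientations are given as a unit quaternion [w, x, y, z].
In Python, from rig import status, vision, workorder, env gives the robot as it stands. The module is installed in compiled form; this text tells all that it offers.
- The arm moves only by the tool servo_tool, never from a script. Its argument "rows" is a list that holds one entry, the list of rows, each a list of 7 numbers: the turn, a rotation vector about the tool's x, y, z each as a share of 45 degrees, from -1 to 1, then the shift along the tool's x, y, z each as a share of 0.1 m, from -1 to 1, then the gripper command: -1 is fully open, 1 is shut, values between are in proportion. In form: [[[wx, wy, wz, tx, ty, tz, hand], ...]]. A call has 1 to 12 rows; each row is the pose to reach, as a shift and turn from the pose commanded when the call began, along the tool's axes at that moment; what a row does not reach only later rows make up. A row lasts 1/8 s, in which the tool goes at most 62.5 mm and 10.7 degrees, less where a joint would pass 70% of its speed; a pose out of reach is approached as far as the arm can. A call with a number of a shift or a turn outside -1 to 1 is refused whole. A call with a gripper value outside its range is refused whole. The fingers move at their own pace and stop on an object; "newtons" is the grip in N (left out, the last holds). Time passes only in rows, so rows that repeat a pose let the fingers close. It gives the time, the measured TCP pose, the force, the opening and the grip force at its end, in the units of the state.
- status.get_state(): the state, without advancing time (a new reading comes with each control period).
- vision.snapshot(name): name is "scene" or "top"; returns the picture (420x560x3 uint8, blue, green, red); there is no depth.
- vision.camera_params(name): a dict with "camera_matrix" (3x3 intrinsics, pixels), "R" (3x3) and "t" (3): a world point X has camera coordinates R X + t. Camera axes: x right, y down, z forward; pixel columns grow to the right and rows downward; lengths in m; the calibration is good to about 2 mm. A picture is of the moment at which its call begins. camera_params takes no time and is no camera call.
- workorder.sign_off(): hands the job in; it is judged then, once.
The state is a dict: "clock": time; "joints": joint angles; "dq": joint speeds; "joint_efforts": joint torques, N m; "ee_pos": TCP position; "orientation": TCP orientation; "contact_force": force on the tool from outside, world axes, zero at the start; "torque": the same for the moment, N m; "width": finger opening in m; "grip_force": force on a finger pad.
Only numpy, scipy, OpenCV 4.12 (cv2) and the standard library are available. Lean on these libraries where they do the work, as an engineer would, in place of code of your own. Each camera call takes 0.05 s, during which the arm holds its last target. There are 200 camera calls.

## Task

Weigh the fixture down: lay the thick steel plate flat and square on the red pad of the fixture, then the thin yellow plate squarely on top of it, edges lined up, and let go of both. Then reach down into the narrow gap behind the blue bracket, take the brass bolt head between the fingers and hold it firmly so that the slow nut runner on the other side can no longer turn it; finish while still holding it. Do not disturb the pile again, and leave the other tools and boxes on the bench where they are.

Things in the scene. Friction and masses are not known exactly. Their poses are not given: they have to be found in the camera images.
- fixture: Dark steel fixture, fixed to the bench. Its frame (quoted below in mm): origin on the bench under the bolt, z up, x from the nut runner through the bracket to the gap. It carries the blue bracket, the rear fence, the orange nut runner and, at its +y side, a low red pad. The gap between bracket and fence is 52 wide, open above and at both y ends, its floor at z 10.
- bracket_top (a point): Middle of the top edge of the upright blue bracket plate: 8 thick (fixture x -28 to -20), 90 wide (y -45 to 45), top at z 90. In front of it the orange cylindrical nut runner lies along x (x -156 to -47, y -30 to 30, top at z 88).
- fence_top (a point): Middle of the top edge of the upright blue rear fence, parallel to the bracket: 8 thick (fixture x 32 to 40), 90 wide (y -45 to 45), top at z 76.
- pad (a point): Centre of the top face of the red ballast pad, a rigid fixed block 50 (x) by 90 (y) by 20 high, its top 20 above the bench; axes parallel to the fixture's. It lies at x 12, y 150 in the fixture's frame (mm), so its near end is 60 from the end of the bracket.
- thick_plate: Loose plain grey steel plate 50 (x) by 90 (y) by 18 thick (z), about 0.6 kg. Origin: centre of its underside. Starts lying flat on the bench.
- thin_plate: Loose yellow painted steel plate 50 (x) by 90 (y) by 12 thick (z), about 0.4 kg. Origin: centre of its underside. Starts lying flat on the bench.
- bolt_head (a point): Brass hexagonal bolt head in the gap behind the bracket, 24 mm across flats, 16 thick. Origin: its centre, 62 above the bench, at x 6, y 0 in the fixture's frame, midway between bracket and fence. The bolt's axis is level, along the fixture's x; an 18 mm round sleeve joins head and bracket. Grip from above, fingers closing along the fixture's y.
- bolt (a joint): Turn of the bolt about the fixture's x axis (rad, right-handed). At 0 and every 1.047 two flats face +y and -y. From the start the nut runner drags it slowly round, at about +0.05 rad/s with 0.12 N m; a drag of 2.4 N m s/rad resists quick turning. A 30 N grip at any angle stops it; gripped off its flats it may creep a second or two before it settles.
- screwdriver: Loose screwdriver with orange handle lying on the bench; to be left alone.
- hammer: Loose hammer with wooden handle lying at the back of the bench; to be left alone.
- wrench: Loose steel wrench lying on the bench; to be left alone.
- bit_case: Loose green flat case 60 by 110 by 26 mm; to be left alone.
- blue_carton: Loose blue carton 70 by 90 by 60 mm; to be left alone.
- grease_can: Loose can 60 mm in diameter, 90 mm high, yellow label; to be left alone.

How it is judged:
By the outcome, as a careful person would: the job done as asked, in the order asked, and still so for the second after the job is handed in, while the arm keeps its last pose, push and grip.
It also fails if it takes over 72 s, if anything falls off the work surface, if the arm or the gripper's body presses on something with over 40 N, if the wrist force passes 120 N, or if a joint passes its speed limit or range.

## Working session

There is one attempt and no reset: what is moved stays moved. The work goes in short steps, Python scripts to look and compute and a tool call to move; the robot and the scene stay as the last step left them, time stands still between calls to the robot, and variables do not carry over. Pictures are saved under pics/ and viewed, at most 11 in all, crops included, and the job is handed in when it is done.

Besides the shell and the picture viewer there is one more tool, called after "Request:" as a command line: name --argument value ..., lists and objects as JSON in quotes. servo_tool: Moves the arm, as the interface text tells. Its arguments: {"type":"object","properties":{"rows":{"type":"array","items":{"type":"array","items":{"type":"array","items":{"type":"number","minimum":-1,"maximum":1}}}},"newtons":{"type":"number"}},"required":["rows"]}

```bash
mkdir -p pics
python3 - <<'E'
from rig import status, vision, env
import cv2
for n in("scene","top"):
    cv2.imwrite(f"pics/{n}0.png",vision.snapshot(n)); p=vision.camera_params(n); print(p)
print(status.get_state(), env.finger_overhang)
E
```

```text
{'camera_matrix': array([[428.85223635,   0.        , 270.08110129],
       [  0.        , 428.85223635, 205.52400268],
       [  0.        ,   0.        ,   1.        ]]), 'R': array([[ 0.82773528,  0.56095362, -0.01361388],
       [ 0.3757783 , -0.57218463, -0.72896874],
       [-0.4167073 ,  0.59827734, -0.68441161]]), 't': array([-0.46242005, -0.1569749 ,  1.40958278])}
{'camera_matrix': array([[520.05834081,   0.        , 286.0865327 ],
       [  0.        , 520.05834081, 207.02555073],
       [  0.        ,   0.        ,   1.        ]]), 'R': array([[-0.00855388, -0.99994628, -0.00585415],
       [-0.9931298 ,  0.00917853, -0.1166574 ],
       [ 0.11670487,  0.00481606, -0.99315496]]), 't': array([0.01046055, 0.57918746, 1.23041738])}
{'clock': 0.1, 'joints': array([-1.34340924e+00,  1.31082601e-01,  1.48920263e+00, -2.07879894e-05,
        1.52301441e+00, -8.53934264e-02]), 'dq': array([ 0.00076144, -0.00288882, -0.00317436,  0.00011766, -0.00010742,
        0.00103776]), 'joint_efforts': array([ 1.21473859e-03, -5.70953429e+01, -5.01941442e+01, -2.75341672e-04,
        8.12794460e-03,  2.25054390e-05]), 'ee_pos': array([ 0.18452807, -0.57039429,  0.23833343]), 'orientation': array([-8.50607830e-04,  9.87795510e-01,  1.55753981e-01, -7.09000552e-05]), 'contact_force': array([-0.42147398,  0.01367909,  0.62952994]), 'torque': array([0.02121053, 0.00490659, 0.00697007]), 'grip_force': 0.0, 'width': 0.08559854356687503} 0.008
```

View pics/top0.png

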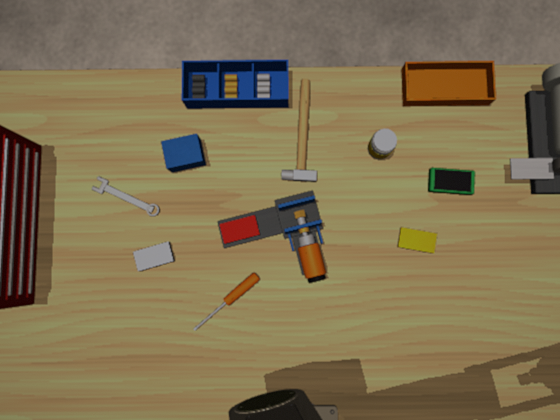

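View pics/scene0.png

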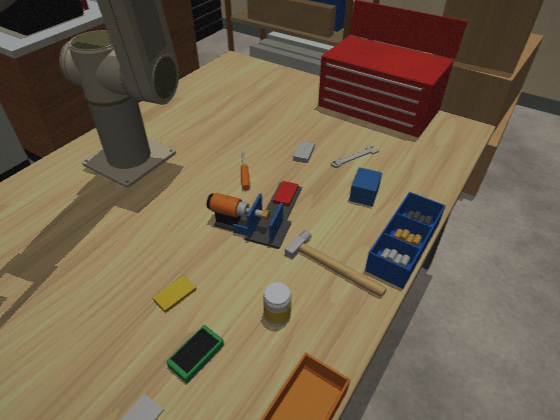

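The top view shows the grey plate at (154,256), yellow plate at (417,240), red pad at (239,230), and the bracket, fence and bolt around (300,215). The scene view agrees: grey (304,151), yellow (175,293), red (286,193).

```bash
cat > h.py <<'E'
import cv2, numpy as np
from rig import status, vision
def ray(n,uv,z):
    p=vision.camera_params(n);R,t=p["R"],p["t"]
    d=np.c_[np.atleast_2d(uv),np.ones(len(np.atleast_2d(uv)))]@np.linalg.inv(p["camera_matrix"]).T@R
    c=-R.T@t
    return (c+d*((z-c[2])/d[:,2])[:,None])[:,:2]
def proj(n,X):
    p=vision.camera_params(n);q=p["camera_matrix"]@(p["R"]@np.asarray(X)+p["t"]);return q[:2]/q[2]
def mask(im,c):
    h,s,v=cv2.split(cv2.cvtColor(im,cv2.COLOR_BGR2HSV))
    h=h.astype(int)
    if c=="red": m=((h<6)|(h>174))&(s>150)&(v>80)
    if c=="yellow": m=(abs(h-28)<6)&(s>190)&(v>100)
    if c=="grey": m=(s<45)&(v>110)
    return m.astype(np.uint8)*255
def rect(n,im,c,roi,z):
    "plate at height z of top: centre, (short, long), yaw of the long side"
    m=mask(im,c);k=np.zeros_like(m);x0,y0,x1,y1=roi;k[y0:y1,x0:x1]=m[y0:y1,x0:x1]
    cs,_=cv2.findContours(k,cv2.RETR_EXTERNAL,cv2.CHAIN_APPROX_NONE)
    ct=max(cs,key=cv2.contourArea)[:,0].astype(float)
    P=ray(n,ct,z)*1000
    (c0,wh,a)=cv2.minAreaRect(P.astype(np.float32))
    b=cv2.boxPoints((c0,wh,a)); e=max((b[1]-b[0],b[2]-b[1]),key=np.linalg.norm)
    yaw=np.degrees(np.arctan2(e[1],e[0]))%180
    return np.round(c0,1),np.round(sorted(wh),1),round(yaw,1)
def tool(v):
    "world vector mm -> tool axes share of 0.1 m (measured pose)"
    from scipy.spatial.transform import Rotation as Ro
    q=status.get_state()["orientation"]
    return np.round(Ro.from_quat(q,scalar_first=True).inv().apply(v)/100,3)
def yaws():
    from scipy.spatial.transform import Rotation as Ro
    M=Ro.from_quat(status.get_state()["orientation"],scalar_first=True).as_matrix()
    return [round(float(np.degrees(np.arctan2(M[1,i],M[0,i]))),1) for i in (0,1)], M[:,2].round(4)
E
python3 - <<'E'
from h import *
t=cv2.imread("pics/top0.png");s=cv2.imread("pics/scene0.png")
for c,roi,z,rs in(("red",(210,205,268,250),.02,(270,175,305,208)),("yellow",(385,220,450,260),.012,(145,270,205,315)),("grey",(125,235,185,275),.018,(285,135,320,168))):
    print(c,rect("top",t,c,roi,z),rect("scene",s,c,rs,z))
print(yaws(),tool([100,0,0]),tool([0,100,0]))
big=np.hstack([cv2.resize(t[180:290,210:340],None,fx=4,fy=4),cv2.resize(s[180:250,200:300],(280,196))[:0].reshape(0,280,3) if 0 else np.zeros((440,0,3),np.uint8)])
cv2.imwrite("pics/c1.png",big)
E
```

```text
red (array([528.1, 120.5]), array([50.6, 90.1]), np.float32(104.1)) (array([531.5, 120.5]), array([50.6, 89.9]), np.float32(103.6))
yellow (array([ 497.8, -314.3]), array([48.5, 88.8]), np.float32(79.4)) (array([ 490.9, -357.6]), array([0., 0.]), np.float32(0.0))
grey (array([463.9, 331.8]), array([50.6, 89.9]), np.float32(105.9)) (array([468.1, 331.6]), array([47.4, 88.8]), np.float32(105.4))
([17.9, -72.1], array([-4.0e-04,  1.7e-03, -1.0e+00])) [ 0.951  0.308 -0.   ] [ 0.308 -0.951  0.002]
```

View pics/c1.png

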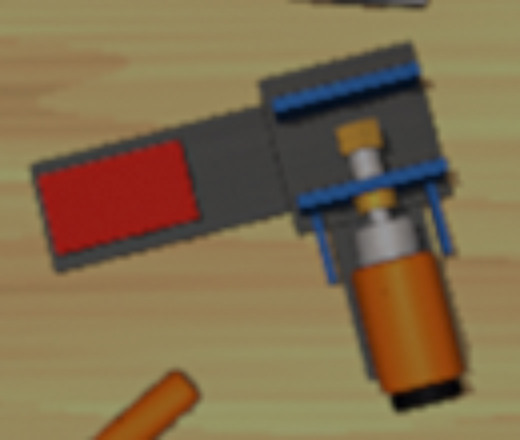

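Sizes agree with the specification: pad ≈(530,120) at yaw 104°, grey plate (466,332), yellow (499,-314). Setting out toward the grey plate.

Request:
servo_tool --rows '[[[0, 0, -1, 1, -1, 0, -1], [0, 0, -1, 1, -1, 0, -1], [0, 0, -1, 1, -1, 0, -1], [0, 0, -1, 1, -1, 0, -1], [0, 0, -1, 1, -1, 0, -1]]]' --newtons 50

```text
clock: 0.72
ee_pos: [0.2491, -0.4446, 0.239]
orientation: [-0.0, 0.853, 0.522, -0.0]
contact_force: [-0.1, 0.7, 0.1]
width: 0.0854
grip_force: 0.0
```

Request:
servo_tool --rows '[[[0, 0, -0.95, 1, 0.5, 0, -1], [0, 0, -0.95, 1, 0.5, 0, -1], [0, 0, -0.95, 1, 0.5, 0, -1], [0, 0, -0.95, 1, 0.5, 0, -1], [0, 0, -0.95, 1, 0.5, 0, -1]]]'

```text
clock: 1.35
ee_pos: [0.3389, -0.3788, 0.239]
orientation: [-0.0, 0.606, 0.796, 0.0]
contact_force: [-0.1, -0.2, 0.5]
width: 0.0853
grip_force: 0.0
```

Request:
servo_tool --rows '[[[0, 0, 0, 0.93, 0.45, 0, -1], [0, 0, 0, 0.93, 0.45, 0, -1]]]'

```text
clock: 1.6
ee_pos: [0.357, -0.2757, 0.2388]
orientation: [-0.001, 0.608, 0.794, 0.0]
contact_force: [0.6, 1.1, 0.2]
width: 0.0853
grip_force: 0.0
```

Run:
```python
from h import *
s=status.get_state();print(s["clock"],s["ee_pos"],s["joints"],yaws())
print(tool(np.array([466,332,0])-s["ee_pos"]*1000))
```

```text
1.6 [ 0.35702375 -0.27568906  0.23880832] [-7.71679877e-01 -2.82607028e-01  1.88118821e+00  4.75480133e-04
  1.54414772e+00 -1.03648120e+00] ([105.2, 15.2], array([-5.0e-04,  1.1e-03, -1.0e+00]))
[5.577 2.643 2.394]
```

Request:
servo_tool --rows '[[[0, 0, 0, 0.93, 0.44, 0, -1], [0, 0, 0, 0.93, 0.44, 0, -1]]]'

```text
clock: 1.85
ee_pos: [0.3745, -0.1738, 0.2392]
orientation: [0.0, 0.607, 0.795, 0.0]
contact_force: [0.5, -0.6, -1.4]
width: 0.0854
grip_force: 0.0
```

Request:
servo_tool --rows '[[[0, 0, 0, 0.93, 0.44, 0, -1], [0, 0, 0, 0.93, 0.44, 0, -1]]]'

```text
clock: 2.1
ee_pos: [0.3918, -0.0723, 0.2394]
orientation: [0.0, 0.607, 0.795, 0.0]
contact_force: [0.8, 0.6, -0.1]
width: 0.0855
grip_force: 0.0
```

Request:
servo_tool --rows '[[[0, 0, 0, 0.93, 0.44, 0, -1], [0, 0, 0, 0.93, 0.44, 0, -1]]]'

```text
clock: 2.35
ee_pos: [0.4091, 0.0292, 0.2394]
orientation: [0.0, 0.607, 0.795, 0.0]
contact_force: [0.5, -0.3, -0.1]
width: 0.0851
grip_force: 0.0
```

Request:
servo_tool --rows '[[[0, 0, 0, 0.93, 0.44, 0, -1], [0, 0, 0, 0.93, 0.44, 0, -1]]]'

```text
clock: 2.6
ee_pos: [0.4264, 0.1308, 0.2393]
orientation: [-0.0, 0.607, 0.795, 0.0]
contact_force: [-0.2, -0.8, -0.8]
width: 0.0852
grip_force: 0.0
```

Request:
servo_tool --rows '[[[0, 0, 0, 0.93, 0.44, 0.5, -0.4], [0, 0, 0, 0.93, 0.44, 0.5, -0.4]]]'

```text
clock: 2.85
ee_pos: [0.4438, 0.2319, 0.1886]
orientation: [0.0, 0.607, 0.795, 0.0]
contact_force: [1.4, 0.0, 0.1]
width: 0.0596
grip_force: 0.0
```

Request:
servo_tool --rows '[[[0, 0, 0, 0.93, 0.44, 0.9, -0.4], [0, 0, 0, 0.93, 0.44, 0.9, -0.4], [0, 0, 0, 0.93, 0.44, 0.9, -0.4]]]'

```text
clock: 3.22
ee_pos: [0.4583, 0.3321, 0.0945]
orientation: [-0.002, 0.606, 0.795, -0.003]
contact_force: [-0.9, -0.5, -0.3]
width: 0.0596
grip_force: 0.0
```

Run:
```python
from h import *
s=status.get_state();print(s["clock"],s["ee_pos"],s["width"],yaws())
print(tool(np.array([466,331.7,0])-s["ee_pos"]*1000))
a=vision.snapshot("top");b=vision.snapshot("scene")
p=s["ee_pos"];u=proj("top",p).astype(int);v=proj("scene",p).astype(int);print(u,v)
A=cv2.resize(a[u[1]-50:u[1]+50,max(u[0]-50,0):][:,:100],None,fx=4,fy=4);B=cv2.resize(b[max(v[1]-60,0):][:100,v[0]-50:v[0]+50],None,fx=4,fy=4)
cv2.imwrite("pics/c2.png",np.hstack([A,B]))
```

```text
3.225 [0.45830828 0.33213781 0.09451049] 0.05963999075095872 ([105.4, 15.4], array([-0.0065, -0.0034, -1.    ]))
[-0.023  0.08   0.945]
[143 257] [302 128]
```

View pics/c2.png

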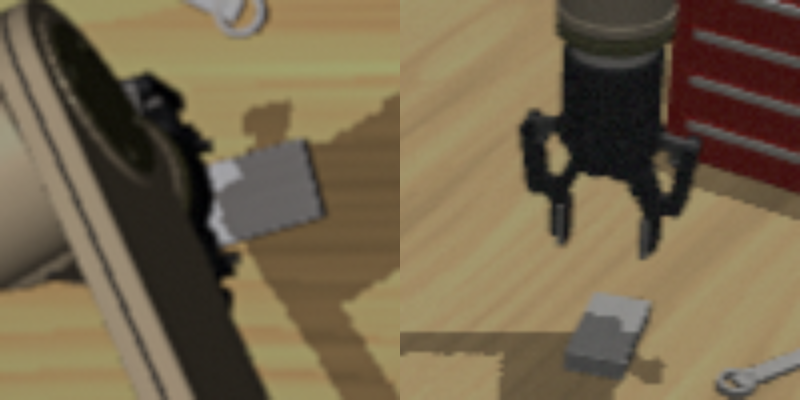

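The crops show the gripper over the grey plate, fingers straddling its short side (scene tips at crop (562,240) and (648,255)). Lowering in steps.

Request:
servo_tool --rows '[[[0, 0, 0, -0.02, 0.05, 0.5, -0.45], [0, 0, 0, -0.02, 0.05, 0.5, -0.45], [0, 0, 0, -0.02, 0.05, 0.5, -0.45]]]'

```text
clock: 3.7
ee_pos: [0.4674, 0.3307, 0.0518]
orientation: [0.001, 0.605, 0.796, 0.001]
contact_force: [0.5, 0.4, 0.3]
width: 0.0617
grip_force: 0.0
```

Run:
```python
from h import *
s=status.get_state();print(s["clock"],s["ee_pos"],s["width"],yaws())
print(tool(np.array([466,331.7,12])-s["ee_pos"]*1000))
```

```text
3.7 [0.4674051  0.33070995 0.05180527] 0.06165123247371166 ([105.5, 15.5], array([ 0.0023,  0.0012, -1.    ]))
[ 0.013 -0.012  0.398]
```

Request:
servo_tool --rows '[[[0, 0, 0, 0.01, -0.01, 0.2, -0.45], [0, 0, 0, 0.01, -0.01, 0.3, -0.45], [0, 0, 0, 0.01, -0.01, 0.38, -0.45], [0, 0, 0, 0.01, -0.01, 0.38, -0.45]]]'

```text
clock: 4.2
ee_pos: [0.4641, 0.3313, 0.0102]
orientation: [-0.0, 0.604, 0.797, -0.001]
contact_force: [0.2, -1.4, 0.7]
width: 0.062
grip_force: 0.0
```

Request:
servo_tool --rows '[[[0, 0, 0, 0, 0, 0, 0.2], [0, 0, 0, 0, 0, 0, 0.2], [0, 0, 0, 0, 0, 0, 0.2], [0, 0, 0, 0, 0, 0, 0.2]]]'

```text
clock: 4.7
ee_pos: [0.4652, 0.332, 0.0118]
orientation: [0.0, 0.604, 0.797, 0.0]
contact_force: [-0.1, -0.2, 2.9]
width: 0.0488
grip_force: 53.5
```

Request:
servo_tool --rows '[[[0, 0, 0, 0, 0, 0.0, 0.2], [0, 0, 0, 0, 0, -0.4, 0.2], [0, 0, 0, 0, 0, -0.8, 0.2], [0, 0, 0, 0, 0, -0.8, 0.2]]]'

```text
clock: 5.2
ee_pos: [0.4668, 0.3328, 0.0943]
orientation: [0.001, 0.604, 0.797, 0.003]
contact_force: [0.5, 1.1, -5.0]
width: 0.0483
grip_force: 54.9
```

Request:
servo_tool --rows '[[[0, 0, 0, -0.4, 0, 0, 0.2], [0, 0, 0, -0.8, 0.0, 0, 0.2], [0, 0, 0, -0.8, 0, 0, 0.2]]]'

```text
clock: 5.58
ee_pos: [0.4853, 0.2516, 0.0883]
orientation: [-0.001, 0.605, 0.796, -0.002]
contact_force: [0.3, 0.6, -5.2]
width: 0.0485
grip_force: 54.9
```

Request:
servo_tool --rows '[[[0, 0, 0.04, -0.4, 0.03, 0, 0.2], [0, 0, 0.04, -0.8, 0.03, 0, 0.2], [0, 0, 0.04, -0.8, 0.03, 0, 0.2]]]'

```text
clock: 5.95
ee_pos: [0.5102, 0.1765, 0.0892]
orientation: [-0.001, 0.618, 0.786, -0.001]
contact_force: [-0.5, 1.2, -4.8]
width: 0.0489
grip_force: 54.9
```

Request:
servo_tool --rows '[[[0, 0, 0, -0.4, 0, 0, 0.2], [0, 0, 0, -0.6, 0.0, 0, 0.2], [0, 0, 0, -0.6, 0, 0, 0.2], [0, 0, 0, -0.6, 0, 0, 0.2]]]'

```text
clock: 6.45
ee_pos: [0.5248, 0.1212, 0.0907]
orientation: [-0.001, 0.617, 0.787, -0.0]
contact_force: [0.1, 0.1, -5.0]
width: 0.0483
grip_force: 54.9
```

Run:
```python
from h import *
s=status.get_state();print(s["clock"],s["ee_pos"],s["width"],yaws())
print(tool(np.array([529.8,120.5,32])-s["ee_pos"]*1000))
a=vision.snapshot("top");b=vision.snapshot("scene")
cv2.imwrite("pics/t3.png",a);cv2.imwrite("pics/s3.png",b)
p=s["ee_pos"];u=proj("top",p).astype(int);v=proj("scene",p).astype(int);print(u,v)
A=cv2.resize(a[u[1]-50:u[1]+50,u[0]-50:u[0]+50],None,fx=4,fy=4);B=cv2.resize(b[v[1]-40:v[1]+60,v[0]-50:v[0]+50],None,fx=4,fy=4)
cv2.imwrite("pics/c3.png",np.hstack([A,B]))
```

```text
6.45 [0.52480959 0.12115471 0.090741  ] 0.04828080146422577 ([103.9, 13.9], array([-1.e-03,  6.e-04, -1.e+00]))
[-0.019  0.047  0.587]
[236 228] [283 171]
```

View pics/c3.png

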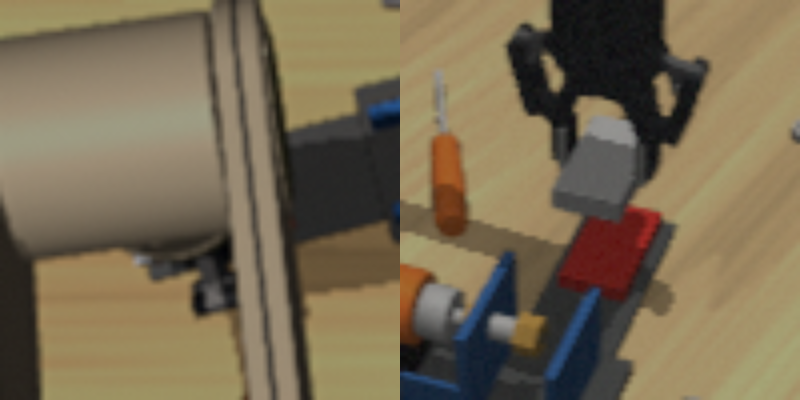

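The scene crop shows the grey plate held level above the red pad, slightly short of it in fixture +x. Lowering close and correcting.

Request:
servo_tool --rows '[[[0, 0, 0, -0.02, 0.04, 0.2, 0.2], [0, 0, 0, -0.02, 0.04, 0.4, 0.2], [0, 0, 0, -0.02, 0.04, 0.4, 0.2], [0, 0, 0, -0.02, 0.04, 0.4, 0.2]]]'

```text
clock: 7.05
ee_pos: [0.5297, 0.1194, 0.0511]
orientation: [-0.0, 0.616, 0.787, -0.0]
contact_force: [-0.4, -0.0, -3.7]
width: 0.0486
grip_force: 54.9
```

Request:
servo_tool --rows '[[[0, 0, 0, 0, 0, 0.1, 0.2], [0, 0, 0, 0, 0, 0.1, 0.2], [0, 0, 0, 0, 0, 0.1, 0.2]]]'

```text
clock: 7.42
ee_pos: [0.5297, 0.1192, 0.0414]
orientation: [0.0, 0.617, 0.787, 0.0]
contact_force: [-0.2, 0.4, -4.5]
width: 0.0488
grip_force: 54.8
```

Run:
```python
from h import *
s=status.get_state();print(s["clock"],s["ee_pos"],s["width"],yaws())
print(tool(np.array([529.8,120.5,32])-s["ee_pos"]*1000))
b=vision.snapshot("scene")
cv2.imwrite("pics/s4.png",b)
v=proj("scene",[.53,.12,.03]).astype(int);print(v)
cv2.imwrite("pics/c4.png",cv2.resize(b[v[1]-30:v[1]+40,v[0]-35:v[0]+35],None,fx=8,fy=8,interpolation=cv2.INTER_CUBIC))
```

```text
7.425 [0.52974742 0.11922476 0.04139029] 0.04882729708192943 ([103.9, 13.9], array([ 1.e-04,  0.e+00, -1.e+00]))
[0.012 0.004 0.094]
[285 188]
```

View pics/c4.png

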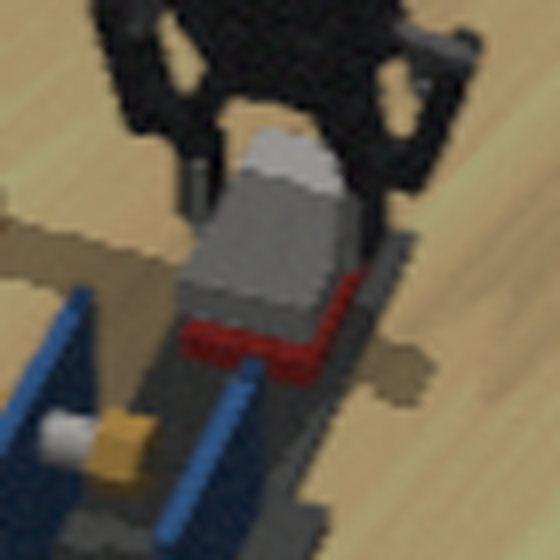

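Run:
```python
from h import *
f=lambda pts,z:(ray("scene",np.array(pts)/8+[250-.44,158-.44],z)*1000).round(1).tolist()
print("plate top front",f([[182,287],[327,307]],.0476))
print("plate bottom front",f([[183,310],[318,335]],.0296))
print("pad top front",f([[188,322],[312,345]],.02))
a=np.radians(13.9);R=np.array([[np.cos(a),-np.sin(a)],[np.sin(a),np.cos(a)]])
print("expected front corners", [(np.array([529.8,119.2])+R@[sx,-45]).round(1) for sx in(-25,25)])
print("px expected plate top", [((proj("scene",np.r_[(np.array([531.5,120.5])+R@[sx,sy])/1000,.0476])-[250,158])*8+3.5).round() for sx in(-25,25) for sy in (-45,45)])
```

```text
plate top front [[521.7, 66.8], [569.7, 85.7]]
plate bottom front [[517.4, 73.5], [564.5, 88.6]]
pad top front [[516.5, 77.9], [560.0, 92.0]]
expected front corners [array([516.3,  69.5]), array([564.9,  81.5])]
px expected plate top [array([180., 277.]), array([263., 124.]), array([315., 308.]), array([393., 153.])]
```

Plate sits over the pad within a few mm; I'll set it down, release, and measure cleanly with the arm aside.

Request:
servo_tool --rows '[[[0, 0, 0, 0.01, 0, 0.05, 0.2], [0, 0, 0, 0.01, 0, 0.09, 0.2], [0, 0, 0, 0.01, 0, 0.09, 0.2], [0, 0, 0, 0.01, 0, 0.1, 0.2], [0, 0, 0, 0.01, 0, 0.1, 0.2]]]'

```text
clock: 8.1
ee_pos: [0.5294, 0.1202, 0.0318]
orientation: [-0.0, 0.617, 0.787, -0.0]
contact_force: [-5.0, -1.6, 4.0]
width: 0.0486
grip_force: 55.8
```

Request:
servo_tool --rows '[[[0, 0, 0, 0, 0, 0, -0.45], [0, 0, 0, 0, 0, 0, -0.45], [0, 0, 0, 0, 0, 0, -0.45]]]'

```text
clock: 8.48
ee_pos: [0.5298, 0.1202, 0.0315]
orientation: [0.0, 0.617, 0.787, 0.0]
contact_force: [0.8, 0.1, -0.3]
width: 0.0621
grip_force: 0.0
```

Request:
servo_tool --rows '[[[0, 0, 0, 0, 0, -0.4, -0.45], [0, 0, 0, 0, 0, -0.9, -0.45], [0, 0, 0, 0, 0, -1, -0.45]]]'

```text
clock: 8.85
ee_pos: [0.5323, 0.1206, 0.1359]
orientation: [0.003, 0.617, 0.787, 0.003]
contact_force: [0.6, 1.1, 0.8]
width: 0.0622
grip_force: 0.0
```

Request:
servo_tool --rows '[[[0, 0, 0, -0.3, -0.6, -0.8, -1], [0, 0, 0, -0.6, -1, -0.8, -1], [0, 0, 0, -1, -1, -0.8, -1]]]'

```text
clock: 9.22
ee_pos: [0.4554, -0.0011, 0.2126]
orientation: [0.001, 0.616, 0.788, 0.001]
contact_force: [1.6, -0.1, 0.1]
width: 0.0854
grip_force: 0.0
```

Request:
servo_tool --rows '[[[0, 0, 0, -0.5, -0.3, 0, -1], [0, 0, 0, -1, -0.5, 0, -1], [0, 0, 0, -1, -0.5, 0, -1]]]'

```text
clock: 9.6
ee_pos: [0.4308, -0.113, 0.2107]
orientation: [-0.0, 0.619, 0.786, -0.0]
contact_force: [-0.2, 0.3, 0.1]
width: 0.0853
grip_force: 0.0
```

Request:
servo_tool --rows '[[[0, 0, 0, -0.5, -0.3, 0, -1], [0, 0, 0, -1, 0, 0, -1], [0, 0, 0, -1, 0, 0, -1]]]'

```text
clock: 9.98
ee_pos: [0.4563, -0.2079, 0.208]
orientation: [-0.003, 0.617, 0.787, -0.0]
contact_force: [-0.4, 0.1, -0.2]
width: 0.085
grip_force: 0.0
```

Run:
```python
from h import *
s=status.get_state();print(s["clock"],s["ee_pos"],s["width"],yaws())
a=vision.snapshot("top");b=vision.snapshot("scene")
cv2.imwrite("pics/t5.png",a);cv2.imwrite("pics/s5.png",b)
print(proj("top",[.53,.12,.038]),proj("scene",[.53,.12,.038]))
hsv=cv2.cvtColor(a,cv2.COLOR_BGR2HSV);print(hsv[228,225:255:6]);print(cv2.cvtColor(b,cv2.COLOR_BGR2HSV)[183:190:3,280:295:5])
A=cv2.resize(a[195:265,200:270],None,fx=5.6,fy=5.6,interpolation=cv2.INTER_CUBIC);B=cv2.resize(b[155:225,250:320],None,fx=5.6,fy=5.6,interpolation=cv2.INTER_CUBIC)
cv2.imwrite("pics/c5.png",np.hstack([A,B]))
```

```text
9.975 [ 0.45630469 -0.20786207  0.20797213] 0.08499832550276486 ([103.8, 13.8], array([-0.0044,  0.0027, -1.    ]))
[238.73052351 227.53483   ] [285.04534789 186.70425739]
[[130   5 160]
 [120   5 160]
 [120   5 160]
 [120   5 161]
 [120   5 160]]
[[[ 15   7 147]
  [ 23   7 149]
  [ 15   3 146]]

 [[ 15   7 149]
  [ 23   7 148]
  [ 30   5 148]]

 [[ 15   3 148]
  [ 20  10 150]
  [  8   7 148]]]
```

View pics/c5.png

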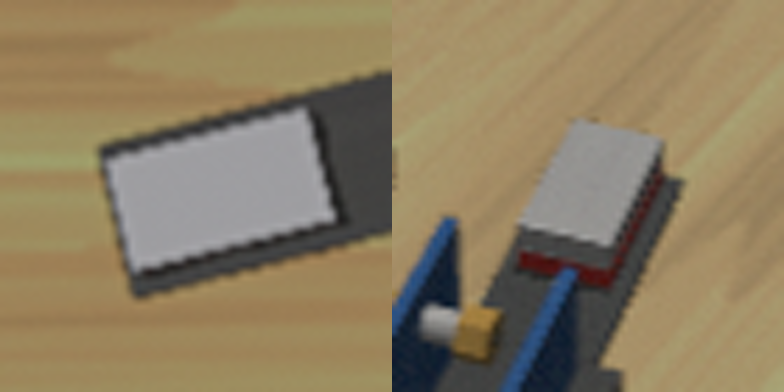

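The clean view shows the plate (top centre about crop (220,190)) flush over the pad, edges nearly coincident. Measuring both against the earlier pad numbers, and the bolt head as well.

Run:
```python
from h import *
a=cv2.imread("pics/t5.png");b=cv2.imread("pics/s5.png")
print(rect("top",a,"grey",(215,205,265,248),.038),rect("scene",b,"grey",(270,172,305,203),.038))
m=cv2.imread("pics/t5.png")
print(rect("top",a,"yellow",(385,220,450,260),.012))
h,s,v=cv2.split(cv2.cvtColor(b,cv2.COLOR_BGR2HSV));k=((abs(h.astype(int)-28)<7)&(s>150)&(v>70)).astype(np.uint8);k[:265]=0;k[325:]=0;k[:,:140]=0;k[:,210:]=0
print(int(k.sum())); c=max(cv2.findContours(k,0,1)[0],key=cv2.contourArea)[:,0].astype(float)
print(cv2.minAreaRect((ray("scene",c,.012)*1000).astype(np.float32)))
print("head scene px", proj("scene",[.560,-.0266,.062]), "seen", np.array([478,333])/5.6+[250,155])
```

```text
(array([527.9, 120.5]), array([50.7, 90.5]), np.float32(104.1)) (array([530.2, 119.8]), array([49.1, 88.5]), np.float32(103.9))Traceback (most recent call last):
  File "<stdin>", line 5, in <module>
  File "h.py", line 21, in rect
    ct=max(cs,key=cv2.contourArea)[:,0].astype(float)
       ~~~^^^^^^^^^^^^^^^^^^^^^^^^
ValueError: max() iterable argument is empty
```

Thick plate is within ~1 mm and 0.2° of the pad. Now to the yellow plate.

Request:
servo_tool --rows '[[[0, 0, 0.2, -0.5, 0.1, 0.3, -0.45], [0, 0, 0.4, -1, 0.16, 0.6, -0.45], [0, 0, 0.54, -1, 0.16, 0.9, -0.45], [0, 0, 0.54, -1, 0.16, 0.9, -0.45], [0, 0, 0.54, -1, 0.16, 0.9, -0.45]]]'

```text
clock: 10.7
ee_pos: [0.496, -0.2994, 0.1231]
orientation: [0.001, 0.767, 0.641, 0.0]
contact_force: [0.8, 0.4, 0.2]
width: 0.0618
grip_force: 0.0
```

Run:
```python
from h import *
s=status.get_state();print(s["clock"],s["ee_pos"],s["width"],yaws())
print(tool(np.array([499.5,-314.3,9])-s["ee_pos"]*1000))
b=cv2.imread("pics/s5.png")
h,s,v=cv2.split(cv2.cvtColor(b,cv2.COLOR_BGR2HSV));k=((abs(h.astype(int)-28)<7)&(s>190)&(v>70)).astype(np.uint8);k[:265]=0;k[325:]=0;k[:,:140]=0;k[:,210:]=0
print(int(k.sum()))
c=max(cv2.findContours(k,0,1)[0],key=cv2.contourArea)[:,0].astype(float)
print(cv2.minAreaRect((ray("scene",c,.012)*1000).astype(np.float32)))
print("head scene px", proj("scene",[.560,-.0266,.062]), "seen", np.array([478,333])/5.6+[250,155])
```

```text
10.7 [ 0.49601673 -0.29943748  0.12314979] 0.06180745464021427 ([79.8, -10.2], array([ 0.0017, -0.001 , -1.    ]))
[-0.139  0.059  1.142]
2
((521.2862548828125, -362.9410400390625), (0.0, 0.0), 0.0)
head scene px [264.4594925  214.53355683] seen [335.35714286 214.46428571]
```

The bolt head's predicted pixel (264.5,214.5) agrees with the seen one (265.4,214.5). Descending on the yellow plate.

Request:
servo_tool --rows '[[[0, 0, 0, -0.14, 0.05, 0.4, -0.45], [0, 0, 0, -0.14, 0.05, 0.8, -0.45], [0, 0, 0, -0.14, 0.05, 0.8, -0.45], [0, 0, 0, -0.14, 0.05, 0.8, -0.45]]]'

```text
clock: 11.2
ee_pos: [0.4991, -0.3154, 0.0442]
orientation: [0.002, 0.768, 0.641, 0.0]
contact_force: [0.1, -0.4, 0.9]
width: 0.0621
grip_force: 0.0
```

Run:
```python
from h import *
s=status.get_state();print(s["clock"],s["ee_pos"],s["width"],yaws())
print(tool(np.array([499.5,-314.3,9])-s["ee_pos"]*1000))
```

```text
11.2 [ 0.49913287 -0.3153857   0.04423056] 0.06209673614153983 ([79.7, -10.3], array([ 0.0028, -0.0021, -1.    ]))
[0.012 0.001 0.352]
```

Request:
servo_tool --rows '[[[0, 0, 0.008, 0.01, 0, 0.15, -0.45], [0, 0, 0.008, 0.01, 0, 0.28, -0.45], [0, 0, 0.008, 0.01, 0, 0.34, -0.45], [0, 0, 0.008, 0.01, 0, 0.34, -0.45]]]'

```text
clock: 11.7
ee_pos: [0.4972, -0.3135, 0.0063]
orientation: [-0.001, 0.77, 0.638, -0.0]
contact_force: [-1.3, 0.7, -0.2]
width: 0.0616
grip_force: 0.0
```

Request:
servo_tool --rows '[[[0, 0, 0, 0, 0, 0, 0.2], [0, 0, 0, 0, 0, 0, 0.2], [0, 0, 0, 0, 0, 0, 0.2], [0, 0, 0, 0, 0, 0, 0.2]]]'

```text
clock: 12.2
ee_pos: [0.4983, -0.3143, 0.0078]
orientation: [0.001, 0.77, 0.637, 0.0]
contact_force: [1.0, -0.2, 1.8]
width: 0.0491
grip_force: 53.1
```

Request:
servo_tool --rows '[[[0, 0, 0, 0, 0, -0.3, 0.2], [0, 0, 0, 0, 0, -0.7, 0.2], [0, 0, 0, 0, 0, -1, 0.2], [0, 0, 0, 0, 0, -1, 0.2]]]'

```text
clock: 12.7
ee_pos: [0.4991, -0.315, 0.1095]
orientation: [0.002, 0.77, 0.638, 0.0]
contact_force: [0.1, -0.4, -4.1]
width: 0.0485
grip_force: 54.1
```

Run:
```python
from h import *
s=status.get_state();print(s["clock"],s["ee_pos"],s["width"],yaws(),s["contact_force"])
print(tool(np.array([529.8,120.5,140])-s["ee_pos"]*1000))
```

```text
12.7 [ 0.49913337 -0.31496699  0.10948724] 0.048502207646124874 ([79.2, -10.8], array([ 0.0035, -0.0027, -1.    ])) [ 0.08623572 -0.44468758 -4.07751241]
[ 4.334 -0.513 -0.316]
```

Request:
servo_tool --rows '[[[0, 0, -0.2, 0, 0, -0.3, 0.2], [0, 0, -0.4, 0, 0, -0.7, 0.2], [0, 0, -0.55, 0, 0, -0.9, 0.2], [0, 0, -0.55, 0, 0, -0.9, 0.2]]]'

```text
clock: 13.2
ee_pos: [0.498, -0.3141, 0.1968]
orientation: [0.0, 0.616, 0.788, -0.0]
contact_force: [-0.3, 0.1, -4.9]
width: 0.0484
grip_force: 54.2
```

Request:
servo_tool --rows '[[[0, 0, 0, 0.4, 0.12, 0, 0.2], [0, 0, 0, 0.9, 0.28, 0, 0.2], [0, 0, 0, 1, 0.32, 0, 0.2]]]'

```text
clock: 13.58
ee_pos: [0.5034, -0.2057, 0.1936]
orientation: [-0.003, 0.616, 0.788, -0.0]
contact_force: [0.3, -1.2, -4.6]
width: 0.0484
grip_force: 54.1
```

Request:
servo_tool --rows '[[[0, 0, 0, 0.4, 0.12, 0, 0.2], [0, 0, 0, 0.9, 0.28, 0, 0.2], [0, 0, 0, 1, 0.32, 0, 0.2]]]'

```text
clock: 13.95
ee_pos: [0.5106, -0.1018, 0.1946]
orientation: [-0.002, 0.616, 0.788, -0.0]
contact_force: [0.5, -0.9, -4.6]
width: 0.0485
grip_force: 54.1
```

Request:
servo_tool --rows '[[[0, 0, 0, 0.4, 0.12, 0, 0.2], [0, 0, 0, 0.9, 0.28, 0, 0.2], [0, 0, 0, 1, 0.32, 0, 0.2]]]'

```text
clock: 14.32
ee_pos: [0.518, 0.0023, 0.1954]
orientation: [-0.001, 0.616, 0.788, -0.001]
contact_force: [-0.4, -0.9, -4.7]
width: 0.0487
grip_force: 54.1
```

Request:
servo_tool --rows '[[[0, 0, 0, 0.4, 0.12, 0, 0.2], [0, 0, 0, 0.9, 0.28, 0, 0.2], [0, 0, 0, 1, 0.32, 0, 0.2], [0, 0, 0, 1, 0.32, 0, 0.2]]]'

```text
clock: 14.82
ee_pos: [0.5254, 0.1045, 0.1961]
orientation: [-0.0, 0.616, 0.788, -0.001]
contact_force: [0.2, -0.9, -5.3]
width: 0.0485
grip_force: 54.1
```

Run:
```python
from h import *
s=status.get_state();print(s["clock"],s["ee_pos"],s["width"],yaws(),s["contact_force"])
print(tool(np.array([529.8,120.2,46])-s["ee_pos"]*1000))
```

```text
14.825 [0.52539843 0.10450756 0.19613523] 0.048454402968465794 ([104.0, 14.0], array([-0.0016, -0.001 , -1.    ])) [ 0.20909188 -0.85978225 -5.31387088]
[0.143 0.083 1.501]
```

Request:
servo_tool --rows '[[[0, 0, 0, 0.14, 0.08, 0.4, 0.2], [0, 0, 0, 0.14, 0.08, 0.8, 0.2], [0, 0, 0, 0.14, 0.08, 1, 0.2], [0, 0, 0, 0.14, 0.08, 1, 0.2], [0, 0, 0, 0.14, 0.08, 1, 0.2]]]'

```text
clock: 15.45
ee_pos: [0.5308, 0.1195, 0.0983]
orientation: [0.001, 0.617, 0.787, 0.0]
contact_force: [-0.3, 0.7, -3.6]
width: 0.0487
grip_force: 54.1
```

Request:
servo_tool --rows '[[[0, 0, 0, 0, 0, 0.2, 0.2], [0, 0, 0, 0, 0, 0.36, 0.2], [0, 0, 0, 0, 0, 0.36, 0.2], [0, 0, 0, 0, 0, 0.36, 0.2], [0, 0, 0, 0, 0, 0.36, 0.2]]]'

```text
clock: 16.08
ee_pos: [0.5307, 0.1207, 0.0623]
orientation: [0.001, 0.616, 0.788, 0.001]
contact_force: [0.0, 0.5, -4.6]
width: 0.0483
grip_force: 54.1
```

Run:
```python
from h import *
s=status.get_state();print(s["clock"],s["ee_pos"],s["width"],yaws(),s["contact_force"])
print(tool(np.array([529.8,120.2,46])-s["ee_pos"]*1000))
b=vision.snapshot("scene");cv2.imwrite("pics/s6.png",b)
cv2.imwrite("pics/c6.png",cv2.resize(b[155:225,250:320],None,fx=8,fy=8,interpolation=cv2.INTER_CUBIC))
```

```text
16.075 [0.53069347 0.12074    0.06229053] 0.04828751332856485 ([104.0, 14.0], array([ 1.6e-03,  2.0e-04, -1.0e+00])) [ 0.02310561  0.47281448 -4.63396   ]
[-0.003 -0.01   0.163]
```

View pics/c6.png

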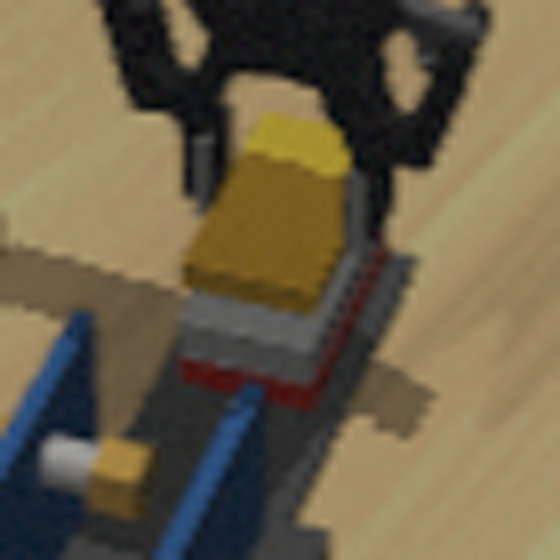

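The yellow plate hovers 16 mm above the grey, parallel and centred (front edge (185,265)–(325,300)). Setting it down and withdrawing upward.

Request:
servo_tool --rows '[[[0, 0, 0, 0, -0.01, 0.1, 0.2], [0, 0, 0, 0, -0.01, 0.15, 0.2], [0, 0, 0, 0, -0.01, 0.165, 0.2], [0, 0, 0, 0, -0.01, 0.165, 0.2], [0, 0, 0, 0, -0.01, 0.165, 0.2]]]'

```text
clock: 16.75
ee_pos: [0.5285, 0.1203, 0.0458]
orientation: [-0.0, 0.616, 0.788, -0.001]
contact_force: [-10.1, -2.4, 12.4]
width: 0.0485
grip_force: 56.0
```

Request:
servo_tool --rows '[[[0, 0, 0, 0, 0, 0, 0.2], [0, 0, 0, 0, 0, 0, -0.45], [0, 0, 0, 0, 0, 0, -0.45], [0, 0, 0, 0, 0, 0, -0.45]]]'

```text
clock: 17.25
ee_pos: [0.5291, 0.1204, 0.0448]
orientation: [0.0, 0.616, 0.788, 0.0]
contact_force: [-1.1, -0.2, -1.0]
width: 0.0616
grip_force: 0.0
```

Request:
servo_tool --rows '[[[0, 0, 0, 0, 0, -0.4, -0.45], [0, 0, 0, 0, 0, -0.9, -0.45], [0, 0, 0, 0, 0, -1, -0.45], [0, 0, 0, 0, 0, -1, -0.45]]]'

```text
clock: 17.75
ee_pos: [0.5296, 0.1205, 0.1454]
orientation: [0.001, 0.616, 0.788, 0.001]
contact_force: [0.2, -0.2, -0.1]
width: 0.0619
grip_force: 0.0
```

Request:
servo_tool --rows '[[[0, 0, 0, -0.4, -0.4, -0.5, -0.2], [0, 0, 0, -0.8, -0.8, -0.5, -0.2], [0, 0, 0, -1, -1, -0.5, -0.2], [0, 0, 0, -1, -1, -0.5, -0.2]]]'

```text
clock: 18.25
ee_pos: [0.4543, -0.0022, 0.1928]
orientation: [-0.001, 0.617, 0.787, -0.001]
contact_force: [-0.2, 0.3, 0.0]
width: 0.0515
grip_force: 0.0
```

Request:
servo_tool --rows '[[[0, 0, 0.2, -0.4, 0.1, 0, -0.2], [0, 0, 0.4, -0.8, 0, 0, -0.2], [0, 0, 0.6, -1, 0, 0, -0.2], [0, 0, 0.8, -1, 0, 0, -0.2], [0, 0, 1, -1, 0, 0, -0.2]]]'

```text
clock: 18.88
ee_pos: [0.4799, -0.0972, 0.1927]
orientation: [-0.001, 0.872, 0.49, -0.001]
contact_force: [-0.1, -0.8, -0.2]
width: 0.0516
grip_force: 0.0
```

Run:
```python
from h import *
s=status.get_state();print(s["clock"],s["ee_pos"],s["width"],yaws(),s["joints"])
a=vision.snapshot("top");b=vision.snapshot("scene")
cv2.imwrite("pics/t7.png",a);cv2.imwrite("pics/s7.png",b)
def r(n,im,roi):
    try: return rect(n,im,"yellow",roi,.05)
    except Exception as e: return e
print(r("top",a,(215,200,270,248)),r("scene",b,(265,165,310,200)))
A=cv2.resize(a[195:265,200:270],None,fx=5.6,fy=5.6,interpolation=cv2.INTER_CUBIC);B=cv2.resize(b[155:225,250:320],None,fx=5.6,fy=5.6,interpolation=cv2.INTER_CUBIC)
cv2.imwrite("pics/c7.png",np.hstack([A,B]))
```

```text
18.875 [ 0.47993124 -0.09716609  0.19272635] 0.0515798666320447 ([58.7, -31.3], array([-0.0028,  0.0014, -1.    ])) [-3.04851886e-01 -1.42438337e-01  1.84530216e+00  4.70182386e-04
  1.44182823e+00  2.42146257e-01]
(array([526.8, 118.2]), array([49.5, 88.7]), np.float32(104.0)) (array([552.4, 132.1]), array([0., 0.]), np.float32(0.0))
```

View pics/c7.png

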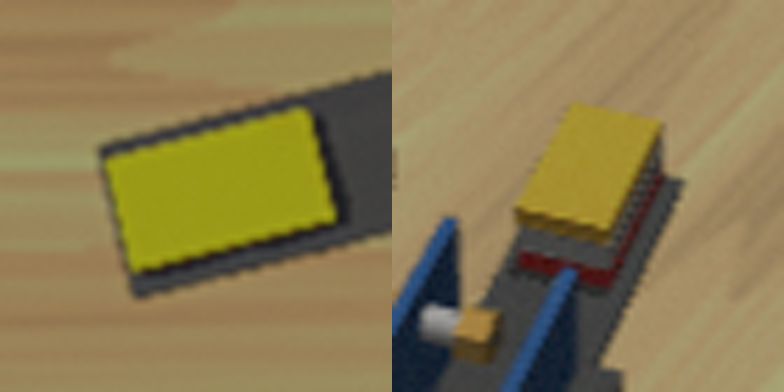

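The pile reads well: yellow on grey on red with parallel edges. I'll check its offset with a looser mask.

Run:
```python
from h import *
import h
for n,f,roi,ref in(("top","t7",(218,208,264,246),"527.9,120.5"),("scene","s7",(268,168,305,198),"530.2,119.8")):
    im=cv2.imread(f"pics/{f}.png");hs=cv2.cvtColor(im,cv2.COLOR_BGR2HSV)
    vt=hs[...,2].astype(int); 
    c=hs[228,238] if n=="top" else hs[182,285]; print(c)
    for smin,vmin in((140,.7),(180,.85)):
        h.mask=lambda im,_:((hs[...,1]>smin)&(hs[...,2]>vmin*c[2])&(abs(hs[...,0].astype(int)-c[0])<6)).astype(np.uint8)*255
        print(n,rect(n,im,"y",roi,.05),"thick",ref)
s=status.get_state(); print(tool(np.array([560,-26.6,0])-s["ee_pos"]*1000))
```

```text
[ 30 219 154]
top (array([527. , 119.1]), array([50.6, 90.1]), np.float32(103.9)) thick 527.9,120.5
top (array([527.3, 119.2]), array([47.6, 86.9]), np.float32(104.1)) thick 527.9,120.5
[ 25 180 166]
scene (array([530. , 118.9]), array([50. , 89.5]), np.float32(104.0)) thick 530.2,119.8
scene (array([530.4, 117.2]), array([45.2, 85. ]), np.float32(103.7)) thick 530.2,119.8
[1.017 0.327 1.928]
```

Pile alignment is within ~1.5 mm. Now over the bolt, fingers closing along fixture y.

Request:
servo_tool --rows '[[[0, 0, 0.2, 0.3, 0.1, 0, -0.4], [0, 0, 0.4, 0.6, 0.2, 0, -0.4], [0, 0, 0.6, 0.9, 0.3, 0, -0.4], [0, 0, 0.8, 1, 0.33, 0, -0.4], [0, 0, 1, 1, 0.33, 0, -0.4], [0, 0, 1, 1, 0.33, 0, -0.4]]]' --newtons 60

```text
clock: 19.73
ee_pos: [0.5598, -0.0283, 0.1935]
orientation: [-0.0, 0.992, 0.124, -0.001]
contact_force: [0.6, 0.4, -0.2]
width: 0.0598
grip_force: 0.0
```

Run:
```python
from h import *
s=status.get_state();print(s["clock"],s["ee_pos"],s["width"],yaws())
print(tool(np.array([560,-26.6,51])-s["ee_pos"]*1000))
```

```text
19.725 [ 0.55981398 -0.02826616  0.19349402] 0.059778145576513286 ([14.3, -75.7], array([-1.8e-03,  4.0e-04, -1.0e+00]))
[ 0.008 -0.014  1.425]
```

Request:
servo_tool --rows '[[[0, 0, 0, 0.01, -0.01, 0.3, -0.4], [0, 0, 0, 0.01, -0.01, 0.6, -0.4], [0, 0, 0, 0.01, -0.01, 0.8, -0.4], [0, 0, 0, 0.01, -0.01, 0.8, -0.4], [0, 0, 0, 0.01, -0.01, 0.8, -0.4]]]'

```text
clock: 20.35
ee_pos: [0.5614, -0.028, 0.1159]
orientation: [0.0, 0.993, 0.122, 0.001]
contact_force: [-0.6, 0.5, 0.6]
width: 0.0601
grip_force: 0.0
```

Run:
```python
from h import *
s=status.get_state();print(s["clock"],s["ee_pos"],s["width"],yaws(),s["contact_force"])
print(tool(np.array([560,-26.6,51])-s["ee_pos"]*1000))
b=vision.snapshot("scene")
cv2.imwrite("pics/c8.png",cv2.resize(b[160:250,205:315],None,fx=6,fy=6,interpolation=cv2.INTER_CUBIC))
```

```text
20.35 [ 0.56144864 -0.02803355  0.11588265] 0.06007557523572686 ([14.0, -76.0], array([ 1.4e-03, -1.0e-04, -1.0e+00])) [-0.59109019  0.53852437  0.55848793]
[-0.011 -0.018  0.649]
```

View pics/c8.png

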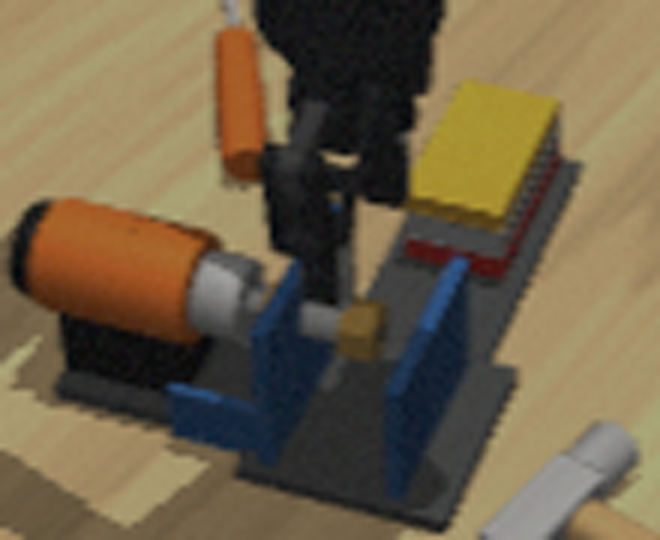

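The gripper stands above the gap, head at (362,330) below, clear of bracket, fence and pile. Descending.

Request:
servo_tool --rows '[[[0, 0, 0, 0, -0.02, 0.15, -0.4], [0, 0, 0, 0, -0.02, 0.3, -0.4], [0, 0, 0, 0, -0.02, 0.3, -0.4]]]'

```text
clock: 20.78
ee_pos: [0.5585, -0.0257, 0.0824]
orientation: [-0.001, 0.993, 0.122, -0.002]
contact_force: [0.3, -0.1, -0.7]
width: 0.0599
grip_force: 0.0
```

Request:
servo_tool --rows '[[[0, 0, 0, 0, 0, 0.1, -0.4], [0, 0, 0, 0, 0, 0.2, -0.4], [0, 0, 0, 0, 0, 0.3, -0.4], [0, 0, 0, 0, 0, 0.35, -0.4], [0, 0, 0, 0, 0, 0.35, -0.4]]]'

```text
clock: 21.4
ee_pos: [0.5598, -0.026, 0.0492]
orientation: [-0.0, 0.993, 0.122, -0.001]
contact_force: [0.6, 0.5, -0.2]
width: 0.0598
grip_force: 0.0
```

Run:
```python
from h import *
s=status.get_state();print(s["clock"],s["ee_pos"],s["width"],yaws(),s["contact_force"])
print(tool(np.array([560,-26.6,51])-s["ee_pos"]*1000))
```

```text
21.4 [ 0.55984551 -0.02596175  0.04919141] 0.059761926946716254 ([14.0, -76.0], array([-1.e-03,  2.e-04, -1.e+00])) [ 0.63443716  0.48727841 -0.24055261]
[-0.     0.007 -0.018]
```

Request:
servo_tool --rows '[[[0, 0, 0, 0, 0, 0, 0.7], [0, 0, 0, 0, 0, 0, 0.7], [0, 0, 0, 0, 0, 0, 0.7], [0, 0, 0, 0, 0, 0, 0.7], [0, 0, 0, 0, 0, 0, 0.7], [0, 0, 0, 0, 0, 0, 0.7], [0, 0, 0, 0, 0, 0, 0.7], [0, 0, 0, 0, 0, 0, 0.7]]]' --newtons 60

```text
clock: 22.4
ee_pos: [0.5601, -0.0236, 0.0507]
orientation: [-0.002, 0.993, 0.122, -0.0]
contact_force: [-5.7, 11.8, 9.2]
width: 0.023
grip_force: 59.6
```

Request:
servo_tool --rows '[[[0, 0, 0, 0, 0, 0, 0.7], [0, 0, 0, 0, 0, 0, 0.7], [0, 0, 0, 0, 0, 0, 0.7], [0, 0, 0, 0, 0, 0, 0.7], [0, 0, 0, 0, 0, 0, 0.7], [0, 0, 0, 0, 0, 0, 0.7], [0, 0, 0, 0, 0, 0, 0.7], [0, 0, 0, 0, 0, 0, 0.7], [0, 0, 0, 0, 0, 0, 0.7], [0, 0, 0, 0, 0, 0, 0.7], [0, 0, 0, 0, 0, 0, 0.7], [0, 0, 0, 0, 0, 0, 0.7]]]'

```text
clock: 23.9
ee_pos: [0.56, -0.0236, 0.0507]
orientation: [-0.002, 0.993, 0.122, -0.0]
contact_force: [-5.4, 12.6, 8.7]
width: 0.023
grip_force: 59.6
```

Request:
servo_tool --rows '[[[0, 0, 0, 0, 0, 0, 0.7], [0, 0, 0, 0, 0, 0, 0.7], [0, 0, 0, 0, 0, 0, 0.7], [0, 0, 0, 0, 0, 0, 0.7], [0, 0, 0, 0, 0, 0, 0.7], [0, 0, 0, 0, 0, 0, 0.7], [0, 0, 0, 0, 0, 0, 0.7], [0, 0, 0, 0, 0, 0, 0.7], [0, 0, 0, 0, 0, 0, 0.7], [0, 0, 0, 0, 0, 0, 0.7], [0, 0, 0, 0, 0, 0, 0.7], [0, 0, 0, 0, 0, 0, 0.7]]]'

```text
clock: 25.4
ee_pos: [0.5601, -0.0236, 0.0507]
orientation: [-0.002, 0.993, 0.122, -0.0]
contact_force: [-5.1, 12.4, 8.5]
width: 0.0228
grip_force: 59.6
```

Run:
```python
from h import *
s=status.get_state();print(s)
b=vision.snapshot("scene")
cv2.imwrite("pics/c9.png",cv2.resize(b[160:250,205:315],None,fx=6,fy=6,interpolation=cv2.INTER_CUBIC))
```

```text
{'clock': 25.4, 'joints': array([-0.13568815,  0.19859885,  1.77256373,  0.00371903,  1.17139408,
        1.18926486]), 'dq': array([ 3.92281034e-05, -7.65824804e-04,  2.84803406e-04, -3.24268157e-04,
        1.39927982e-03, -4.92400866e-04]), 'joint_efforts': array([-6.46014512e+00, -5.17074394e+01, -4.44618523e+01, -3.53628449e+00,
       -2.44569451e+00,  2.25879787e-02]), 'ee_pos': array([ 0.56006756, -0.02355556,  0.05072788]), 'orientation': array([-1.77911587e-03,  9.92541572e-01,  1.21893647e-01, -2.79449406e-05]), 'contact_force': array([-5.14410246, 12.44225152,  8.49007983]), 'torque': array([ 1.91795101,  0.84423354, -0.00327096]), 'grip_force': 59.623396187089384, 'width': 0.022832427721228492}
```

View pics/c9.png

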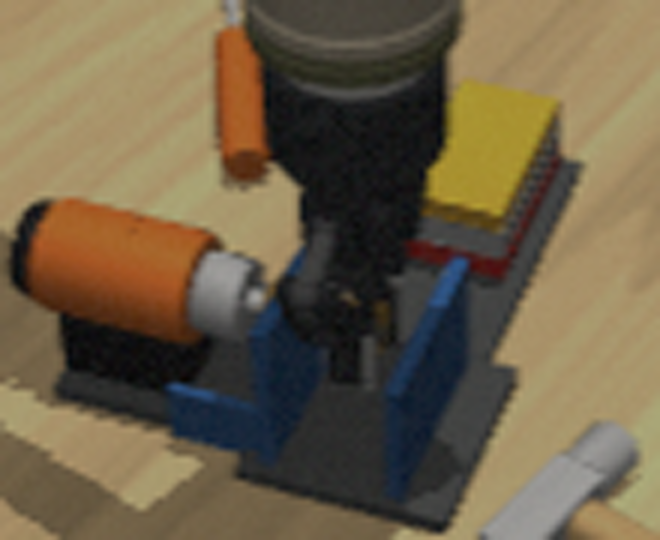

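The fingers hold the brass head with 59.6 N at 23 mm opening. That is steady over 3 s, and the pile corners are at the same pixels as before. Handing in.

```bash
python3 -c "
from rig import workorder; print(workorder.sign_off())"
```

```text
the job is handed in; nothing more can be done
None
```

The job is handed in at about 25 s on the robot's clock: the thick plate lies on the pad and the yellow plate on it, each lined up to within about 1.5 mm by the cameras, and the fingers are holding the bolt head at about 60 N; no verdict was returned.

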